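# Hang the slotted beam-block plate on the headed pin

### The job

Take the plate whose slot is open at one edge out of the storage rack and hang it on the headed pin of the post stand: slide its slot sideways over the pin, behind the head, until the pin stops at the end of the slot, lower it gently until it hangs in the notch there, and only then let go. Never press hard on the stand, and leave the other plate and everything else on the table where it is.

Things in the scene. Friction and masses are not known exactly. Their poses are not given: they have to be found in the camera images.
- plate: plate to hang, bare aluminium, 0.3 kg, 8 mm thick along its x; stands in either rack channel. Origin: centre of underside, straight below the notch; y along its width, z up. Foot 16 mm thick, z 0 to 30 mm; jaw (below the slot) y -45 to +42, up to z 76.5 mm; solid part beside the slot y -45 to -6, up to z 115 mm.
- plate_mouth (a point): on the plate at y = +42, z = 81.8 mm, mid-thickness: mouth of the slot, open to +y. Slot 10.5 mm high (z 76.5 to 87 mm of the plate), from the mouth to y = -6. Lip above the slot: z 87 to 115 mm, out to y = +57 mm, so it overhangs the jaw by 15 mm and can be rested on the pin before the jaw gets there.
- plate_seat (a point): on the plate at y = 0, z = 90 mm, mid-thickness: where the pin's axis is when the plate hangs. It lies in the notch, 12 mm wide (y -6 to +6 mm), which rises from the inner end of the slot to z = 94 mm. Axes as the plate's.
- plate_tab (a point): on the plate at y = 0, z = 170 mm, mid-thickness: grip point of the tab on top, 8 mm thick, y -15 to +15 mm, z 115 to 183 mm of the plate.
- stand: fixed post stand: black base 90 x 90 x 12 mm, steel post 25 mm across, 186 mm high, and a black clamp block 36 x 36 x 26 mm on it, with a knobbed screw reaching 38 mm to -y. Origin: underside of base, on the post's axis; z up. A steel pin points from the block along the stand's +x at y = 0. More than 20 N on the stand spoils its alignment.
- stand_top (a point): centre of the post's top, 186 mm up; axes as the stand's. The pin: 8 mm in diameter, bare from x = 38 to 52 mm (plate's middle at x = 45), between a collar (x 20 to 38) and a head (x 52 to 57), both 18 mm in diameter. The clamp was set by hand: the pin's axis is 134 to 174 mm above the table, not measured; see or feel for it. It is rigid.
- rack: fixed black storage rack, 150 x 116 mm, floor 10 mm thick. Origin: centre of its underside. Two open-topped channels along its y, centred at x = -40 and +40 mm, 21 mm wide, 25 mm deep (rims 35 mm above the table); a plate stands in each.
- blank: the other plate in the rack, to be left alone: same size and metal, but its slot is closed at both edges and it has no overhanging lip (lip ends at y = +42 mm). Origin and axes as the first plate's.
- case1: bystander: small clear-lidded sample case 40 x 40 x 20 mm, loose; origin centre of underside
- case2: bystander: like case1
- case3: bystander: sample case 50 x 36 x 24 mm, loose; origin centre of underside
- jar: bystander: small glass jar, 44 mm diameter, 50 mm high, loose; origin centre of underside
- driver: bystander: loose screwdriver 170 mm long lying along its x
- lenscell: bystander: black ring-shaped lens cell, 51 mm diameter, 18 mm high, loose; origin centre of underside

How it is judged:
By the outcome, as a careful person would: the job done as asked, in the order asked, and still so for the second after the job is handed in, with the robot touching nothing.
It also fails if it takes over 54 s, if anything falls off the work surface, if the arm or the gripper's body presses on something with over 40 N, if the wrist force passes 120 N, or if a joint passes its speed limit or range.

### The arm

A 7-joint arm with a two-finger parallel gripper is mounted at the origin on the work surface. World frame = base frame: x ahead of the robot, y to its left, z up, the work surface at z = 0. Lengths are in m, angles in rad, forces in N, time in s.
With the tool pointing down it reaches from about 0.425 to 0.875 m from the base axis. Payload 8.4 kg.
Tool frame: the origin (TCP) lies midway between the tips of the shut fingers; the grasp point (between the pads) lies 19 mm behind it; z points along the fingers, y is the direction in which the jaws open and shut (so a half turn about z gives the same grasp; the last joint's range is limited). The gripper opens to 85 mm and grips with 20 to 120 N. Pads are 22 mm wide; open, the fingers measure 114 mm over their backs; the gripper's body (76 mm by 85 mm) begins 54 mm behind the grasp point. The pads swing forward as they close: fully open they stand 13 mm farther back than shut.
Start: joints at [-0.099, 0.333, 0.04, 1.465, -0.013, 1.343, -0.059], TCP at [0.65, -0, 0.231] pointing down, gripper open.
Joint ranges: [-2.58, 2.58], [-0.38, 2.09], [-1.3, 1.39], [0.25, 2.4], [-1.5, 4.64], [0.08, 2.09], [-2.65, 2.65]. Speed limits (rad/s): [2.22, 2.22, 2.79, 2.79, 3.14, 3.14, 3.14].

### API

Orientations are given as a unit quaternion [w, x, y, z].
In Python, from plant import env gives the robot as it stands. The module is installed in compiled form; this text tells all that it offers.
- The arm moves only by the tool jog_arm, never from a script. Its arguments are lists of equal length, an entry for each row: "delta_pos": the shift along the tool's x, y, z in mm, a list of three; "dr": the turn, a rotation vector about the tool's x, y, z in degrees, a list of three. A call has 1 to 20 rows; each row shifts and turns the commanded pose from where the row before left it, along the tool's axes as they then stand; what a row does not reach is not made up. A row lasts 1/10 s, in which the tool goes at most 50 mm and 8.59 degrees, less where a joint would pass 70% of its speed; a pose out of reach is approached as far as the arm can. A call is refused whole if a number of a shift passes 50 or a number of a turn 8.59, either way. A call with a gripper value outside its range is refused whole. "gripper" is the opening, from 0 (shut) to 1 (fully open), set as the call begins (left out, the last holds). The fingers move at their own pace and stop on an object; "grip_force" is the grip in N (left out, the last holds). Time passes only in rows, so rows that do not move let the fingers close. It gives the time, the measured TCP pose, the force and the opening at its end, in the units of the state.
- env.observe(): the state, without advancing time (a new reading comes with each control period).
- env.snapshot(name): name is "scene" or "side" or "wrist"; returns a dict with "color" (480x640x3 uint8, red, green, blue), "vertical_fov" (degrees; the focal length in pixels is half the picture's height over the tangent of half this angle, whatever the lens; pixels are square), "cx", "cy" (the principal point, pixels), "xyz" and "attitude" of the camera in the world. Camera axes: x right, y up, looking along -z (the intrinsics and any distortion apply to the point x, -y, -z); pixel columns grow to the right and rows downward; lengths in m; the calibration is good to about 2 mm. A picture is of the moment at which its call begins. There is no depth.
- env.close_job(): hands the job in, once; it reports no verdict.
The state is a dict: "time_s": time; "joint_pos": joint angles; "qvel": joint speeds; "joint_torque": joint torques, N m; "position": TCP position; "ee_rot": TCP orientation; "ft_force": force on the tool from outside, world axes, zero at the start; "torque": the same for the moment, N m; "width": finger opening in m.
Only numpy, scipy, OpenCV 4.12 (cv2) and the standard library are available. Lean on these libraries where they do the work, as an engineer would, in place of code of your own. Each camera call takes 0.05 s, during which the arm holds its last target.

## Working session

There is one attempt and no reset: what is moved stays moved. The work goes in short steps, Python scripts to look and compute and a tool call to move; the robot and the scene stay as the last step left them, time stands still between calls to the robot, and variables do not carry over. Pictures are saved under pics/ and viewed, and the job is handed in when it is done.

Besides the shell and the picture viewer there is one more tool, called after ">>>" as name(argument=value, ...), one argument or row to a line, values as JSON. jog_arm: Moves the arm, as the interface text tells. Its arguments: {"type":"object","properties":{"delta_pos":{"type":"array"},"dr":{"type":"array"},"gripper":{"type":"number"},"grip_force":{"type":"number"}},"required":["delta_pos","dr"]}

```bash
mkdir -p pics; cat > h.py <<'E'
import numpy as np,cv2,json
from scipy.spatial.transform import Rotation as R
from plant import env
def snap(n,f):
    s=env.snapshot(n); cv2.imwrite(f'pics/{f}.png',s['color'][:,:,::-1])
    d={k:(np.array(v).tolist() if k!='color' else None) for k,v in s.items()}
    json.dump(d,open(f'pics/{f}.json','w')); return s
def cam(f):
    d=json.load(open(f'pics/{f}.json')); return d
E
python3 - <<'E'
from h import *
for n in ['scene','side','wrist']:
    s=snap(n,n+'0'); print(n,{k:v for k,v in s.items() if k!='color'})
print(env.observe())
E
```

```text
scene {'vertical_fov': 56.648394086451596, 'cx': 311.64867275533874, 'cy': 234.8908040322482, 'xyz': array([1.14696742, 0.05951998, 0.8672053 ]), 'attitude': array([0.66719628, 0.24081109, 0.24074822, 0.66249486])}
side {'vertical_fov': 47.301573116069164, 'cx': 311.78632176982353, 'cy': 233.5683938985719, 'xyz': array([ 0.057351 , -0.5813308,  0.6777383]), 'attitude': array([ 0.82677241,  0.45694633, -0.14925599, -0.29218158])}
wrist {'vertical_fov': 71.81768081622646, 'cx': 316.491058258975, 'cy': 242.19310706701333, 'xyz': array([0.64909994, 0.08043427, 0.37268986]), 'attitude': array([ 9.87434176e-01, -1.58027508e-01,  8.58565957e-04,  5.64154075e-04])}
{'time_s': 0.15, 'joint_pos': array([-0.09918624,  0.33372569,  0.03986802,  1.46608815, -0.013381  ,
        1.34328011, -0.05846663]), 'qvel': array([-0.00106572, -0.00058911,  0.0009932 , -0.0032392 ,  0.0008933 ,
        0.00142513,  0.00156056]), 'joint_torque': array([ 1.83829346e-03, -6.59043789e+01,  1.36682332e+00, -4.05872834e+01,
        1.70135766e-02,  9.73434420e-03, -6.22943548e-05]), 'position': array([ 6.49641832e-01, -3.34966183e-05,  2.30630514e-01]), 'ee_rot': array([-4.01613252e-04,  7.07101508e-01,  7.07111785e-01, -4.69534951e-04]), 'ft_force': array([-0.19073281, -0.9572365 , -1.04055671]), 'torque': array([-0.01205975, -0.03854987, -0.03406042]), 'width': 0.08547549679025959}
```

View pics/scene0.png

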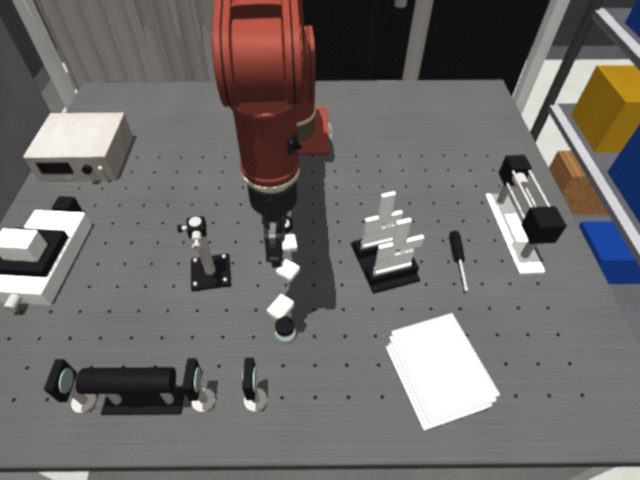

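View pics/side0.png

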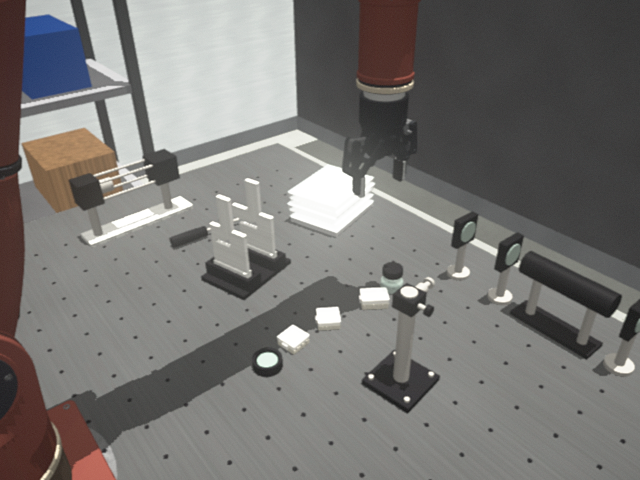

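View pics/wrist0.png

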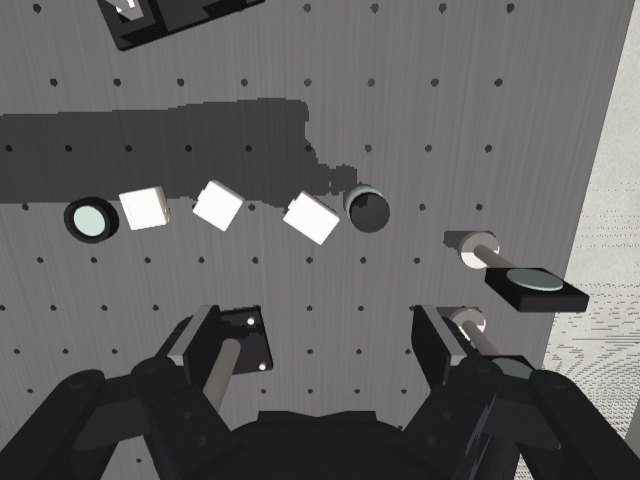

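```bash
python3 - <<'E'
import cv2
def c(f,x,y,w,h,s,o):
    im=cv2.imread(f'pics/{f}.png')[y:y+h,x:x+w]; cv2.imwrite(f'pics/{o}.png',cv2.resize(im,None,fx=s,fy=s,interpolation=cv2.INTER_CUBIC))
c('scene0',340,180,100,115,5,'z_sc_rack')
c('scene0',170,200,80,100,6,'z_sc_st')
c('side0',190,170,110,130,4.5,'z_si_rack')
c('side0',355,270,95,140,4.2,'z_si_st')
E
```

```text
(no output)
```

View pics/z_sc_rack.png

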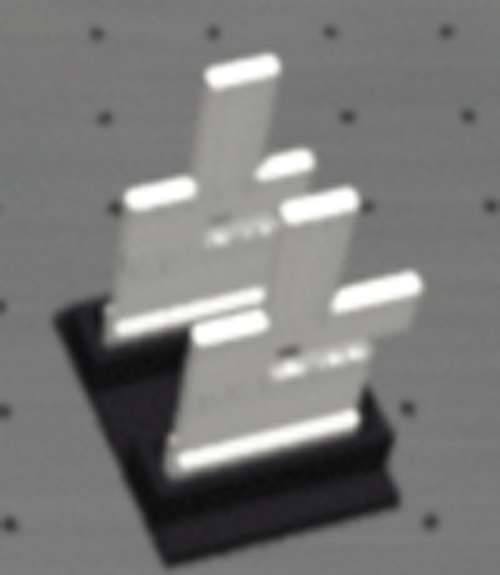

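View pics/z_sc_st.png

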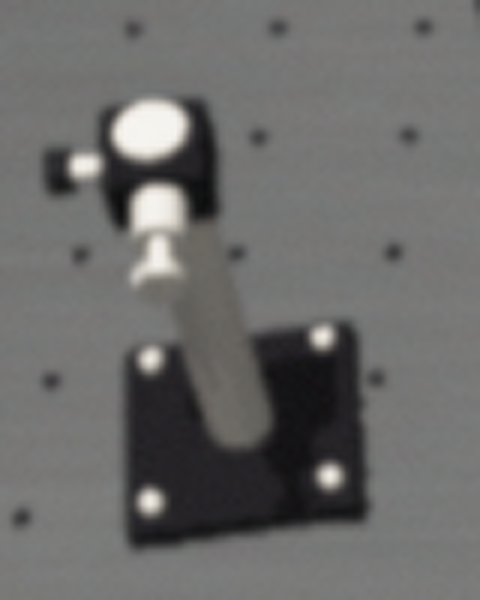

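View pics/z_si_rack.png

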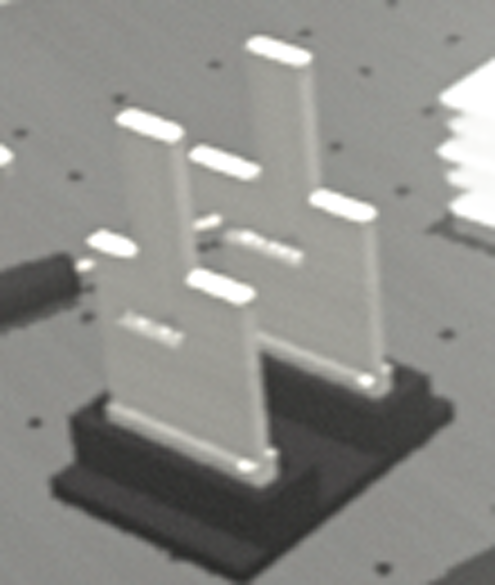

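View pics/z_si_st.png

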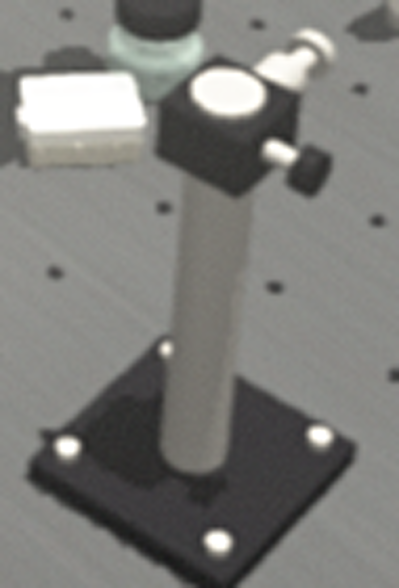

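```bash
cat >> h.py <<'E'
def ray(f,u,v):
    d=cam(f); F=240/np.tan(np.radians(d['vertical_fov'])/2)
    q=d['attitude']; r=R.from_quat([q[1],q[2],q[3],q[0]])
    w=r.apply([(u-d['cx'])/F,-(v-d['cy'])/F,-1]); return np.array(d['xyz']),w/np.linalg.norm(w)
def tri(obs):
    A=np.zeros((3,3));b=np.zeros(3);rs=[ray(*o) for o in obs]
    for p,w in rs:
        M=np.eye(3)-np.outer(w,w);A+=M;b+=M@p
    X=np.linalg.solve(A,b)
    return X,max(np.linalg.norm(np.cross(X-p,w)) for p,w in rs)
def proj(f,X):
    d=cam(f); F=240/np.tan(np.radians(d['vertical_fov'])/2)
    q=d['attitude']; r=R.from_quat([q[1],q[2],q[3],q[0]])
    c=r.inv().apply(np.atleast_2d(X)-np.array(d['xyz']))
    return np.c_[d['cx']+F*c[:,0]/-c[:,2], d['cy']-F*c[:,1]/-c[:,2]]
E
cat > t1.py <<'E'
from h import *
S=lambda u,v:('scene0',340+u/5-.4,180+v/5-.4)
D=lambda u,v:('side0',190+u/4.5-.4,170+v/4.5-.4)
P={'tabc':(S(320,206),D(279,50)),'tab-':(S(285,212),D(310,57)),'tab+':(S(356,200),D(249,44)),
'sh-':(S(197,332),D(374,213)),'lip+':(S(420,287),D(193,153)),
'blank tab':(S(243,73),D(150,125)),
}
for k,o in P.items(): print(k,*[np.round(a*1000,1) for a in tri(o)])
S=lambda u,v:('scene0',170+u/6-.4,200+v/6-.4)
D=lambda u,v:('side0',355+u/4.2-.4,270+v/4.2-.4)
P={'post':(S(150,128),D(228,91)),'head':(S(157,270),D(312,51)),'knob':(S(60,170),D(308,170)),
'screwA(-,-)':(S(150,358),D(68,447)),'B':(S(150,501),D(218,541)),'C':(S(330,476),D(320,436)),'D':(S(322,337),D(167,349))}
for k,o in P.items(): print(k,*[np.round(a*1000,1) for a in tri(o)])
E
python3 t1.py
```

```text
tabc [549.5 247.6 192.8] 0.4
tab- [554.7 232.1 194.3] 1.1
tab+ [544.4 263.5 191. ] 0.0
sh- [562.7 203.2 126.6] 1.5
lip+ [533.6 304.7 122.4] 0.4
blank tab [472.5 225.7 192.2] 0.0
post [ 539.2 -178.2  185. ] 0.2
head [ 591.3 -170.6  172.1] 0.7
knob [ 544.2 -211.6  169.2] 0.1
screwA(-,-) [ 502.9 -188.7   32.8] 30.2
B [ 544.4 -207.5  -23.2] 13.4
C [ 576.3 -169.     2.6] 32.0
D [ 534.8 -150.4   51.3] 11.3
```

>>> jog_arm(
  delta_pos=[
    [30,-13.5,-2],
    [30,-13.5,-3],
    [30,-13.5,-5],
    [30,-13.5,-5],
    [30,-13.5,-5],
    [30,-13.5,0],
    [0,0,0],
    [0,0,0],
    [0,0,0],
    [0,0,0],
    [0,0,0],
  ],
  dr=[
    [0,0,0],
    [0,0,0],
    [0,0,0],
    [0,0,0],
    [0,0,0],
    [0,0,0],
    [0,0,-5.3],
    [0,0,-5.3],
    [0,0,-5.4],
    [0,0,0],
    [0,0,0],
  ],
)

```text
time_s: 1.25
position: [0.5689, 0.1799, 0.2511]
ee_rot: [-0.0, 0.603, 0.798, -0.0]
ft_force: [0.1, 0.7, -0.3]
width: 0.0856
```

```bash
python3 - <<'E'
from h import *
s=snap('wrist','wr1');o=env.observe();print(o['time_s'],o['position'],o['ee_rot'],s['xyz'],s['attitude'])
E
```

```text
1.3 [0.56894035 0.17984723 0.25117068] [-9.49698674e-05  6.02957535e-01  7.97773266e-01 -1.34008225e-04] [0.54638411 0.25728268 0.39329471] [ 0.9779774  -0.15645733 -0.02147639  0.13645539]
```

View pics/wr1.png

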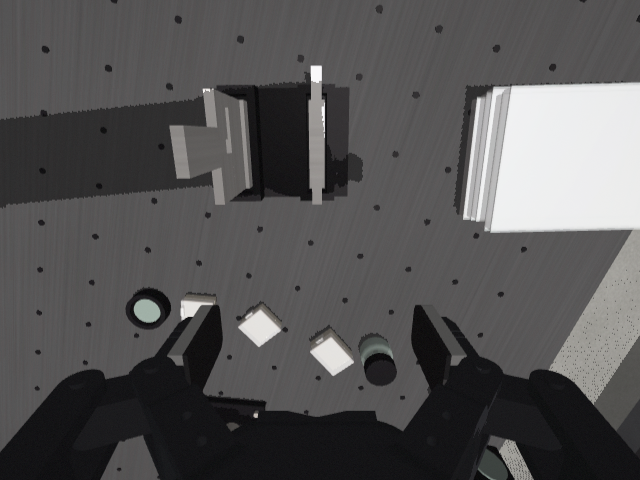

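```bash
python3 - <<'E'
import cv2
im=cv2.imread('pics/wr1.png')[55:215,270:370]; cv2.imwrite('pics/z_wr1.png',cv2.resize(im,None,fx=3.7,fy=3.7,interpolation=cv2.INTER_NEAREST))
E
```

```text
(no output)
```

View pics/z_wr1.png

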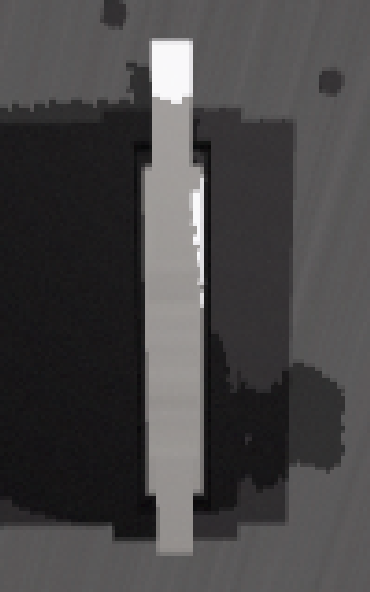

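```bash
python3 - <<'E'
from h import *
def atz(f,u,v,z):
    p,w=ray(f,u,v); return np.round((p+w*(z-p[2])/w[2])*1000,1)
print(atz('wr1',316.3,65.8,.125),atz('wr1',317.2,204.2,.125))
print('foot/jaw ends',atz('wr1',316.5,99.5,.04),atz('wr1',317,188.5,.04), 'width mid', atz('wr1',317,145,.04))
im=cv2.imread('pics/wr1.png')[55:215,300:335].astype(float).mean(2)
a=np.clip((im-120)*4,0,255).astype(np.uint8);cv2.imwrite('pics/z2.png',cv2.resize(a,None,fx=4,fy=3.7,interpolation=0))
E
```

```text
[533.3 302.  125. ] [561.9 204.3 125. ]
foot/jaw ends [537.5 287.7  40. ] [561.9 203.7  40. ] width mid [549.7 246.5  40. ]
```

View pics/z2.png

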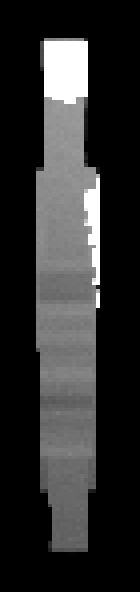

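>>> jog_arm(
  delta_pos=[
    [25,0,0],
    [25,-0.3,0],
    [20.4,0,0],
    [0,0,0],
    [0,0,15],
    [0,0,20],
    [0,0,20],
    [0,0,20],
    [0,0,15],
    [0,0,0],
    [0,0,0],
  ],
  dr=[
    [0,0,0],
    [0,0,-0.4],
    [0,0,0],
    [0,0,0],
    [0,0,0],
    [0,0,0],
    [0,0,0],
    [0,0,0],
    [0,0,0],
    [0,0,0],
    [0,0,0],
  ],
)

```text
time_s: 2.4
position: [0.5494, 0.247, 0.1613]
ee_rot: [0.0, 0.599, 0.8, -0.0]
ft_force: [0.8, -0.3, 0.2]
width: 0.0853
```

>>> jog_arm(
  delta_pos=[
    [0,0,0],
    [0,0,0],
    [0,0,0],
    [0,0,0],
    [0,0,0],
    [0,0,0],
    [0,0,0],
    [0,0,0],
    [0,0,0],
    [0,0,0],
  ],
  dr=[
    [0,0,0],
    [0,0,0],
    [0,0,0],
    [0,0,0],
    [0,0,0],
    [0,0,0],
    [0,0,0],
    [0,0,0],
    [0,0,0],
    [0,0,0],
  ],
  gripper=0,
  grip_force=60,
)

```text
time_s: 3.4
position: [0.5493, 0.2477, 0.1616]
ee_rot: [0.0, 0.599, 0.801, 0.0]
ft_force: [0.5, -0.3, 4.1]
width: 0.0071
```

```bash
python3 - <<'E'
from h import *
s=snap('side','si2');o=env.observe();print(o['time_s'],o['position'],o['ee_rot'],o['width'],o['ft_force'])
im=cv2.imread('pics/si2.png')[110:310,150:410]; cv2.imwrite('pics/z_si2.png',cv2.resize(im,None,fx=3,fy=3))
E
```

```text
3.45 [0.54932893 0.24767608 0.16158855] [9.21322680e-05 5.99026716e-01 8.00728990e-01 2.63596914e-04] 0.007276417798774296 [-0.08426566  1.17924289  3.86523629]
```

View pics/z_si2.png

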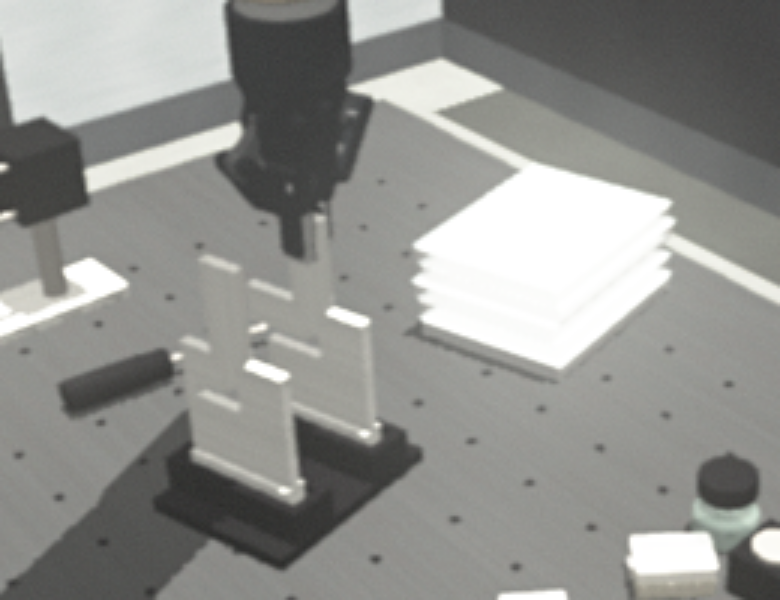

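>>> jog_arm(
  delta_pos=[
    [0,0,-5],
    [0,0,-10],
    [0,0,-15],
    [0,0,-20],
    [0,0,-20],
    [0,0,-20],
    [0,0,-20],
    [0,0,0],
    [0,0,0],
    [0,0,0],
  ],
  dr=[
    [0,0,0],
    [0,0,0],
    [0,0,0],
    [0,0,0],
    [0,0,0],
    [0,0,0],
    [0,0,0],
    [0,0,0],
    [0,0,0],
    [0,0,0],
  ],
)

```text
time_s: 4.45
position: [0.5487, 0.2472, 0.2701]
ee_rot: [-0.0, 0.599, 0.801, -0.001]
ft_force: [0.9, 0.5, -4.4]
width: 0.0075
```

```bash
cat > ov.py <<'E'
from h import *
import sys
x,y,yaw,pz=map(float,sys.argv[1:5])
r=R.from_euler('z',yaw,degrees=True)
def circ(c,ax,rad):
    t=np.linspace(0,2*np.pi,60);
    e=[np.eye(3)[i] for i in range(3) if i!=ax]
    return np.array(c)+rad*(np.outer(np.cos(t),e[0])+np.outer(np.sin(t),e[1]))
L=[circ((0,0,186),2,12.5),circ((0,0,12),2,12.5)]
for X,rad in((20,9),(38,9),(52,9),(57,9),(38,4),(52,4)): L.append(circ((X,0,pz),0,rad))
for z in(0,12): L.append(np.array([[-45,-45,z],[45,-45,z],[45,45,z],[-45,45,z],[-45,-45,z]]))
for dz in(-13,13): L.append(np.array([[-18,-18,pz+dz],[18,-18,pz+dz],[18,18,pz+dz],[-18,18,pz+dz],[-18,-18,pz+dz]]))
L.append(np.array([[0,0,pz],[57,0,pz]]))
for f,x0,y0,w,h,s in(('scene0',170,200,80,100,6),('side0',355,270,95,140,4.2)):
    im=cv2.resize(cv2.imread(f'pics/{f}.png')[y0:y0+h,x0:x0+w],None,fx=s,fy=s,interpolation=cv2.INTER_CUBIC)
    for l in L:
        p=(proj(f,(r.apply(l)+[x,y,0])/1000)-[x0,y0]+.5)*s
        cv2.polylines(im,[np.round(p).astype(int)],False,(0,0,255),1)
    cv2.imwrite(f'pics/ov_{f}.png',im)
a,b=[cv2.imread(f'pics/ov_{f}.png') for f in('scene0','side0')]
H=max(a.shape[0],b.shape[0]);a=cv2.copyMakeBorder(a,0,H-a.shape[0],0,0,0);b=cv2.copyMakeBorder(b,0,H-b.shape[0],0,0,0)
o=np.hstack([a,b]);o=o if o.shape[1]<=800 else cv2.resize(o,None,fx=800/o.shape[1],fy=800/o.shape[1],interpolation=cv2.INTER_AREA)
cv2.imwrite(f'pics/{sys.argv[5]}.png',o)
E
python3 ov.py 539.2 -178.2 8.4 170.5 ov1
```

```text
(no output)
```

View pics/ov_scene0.png

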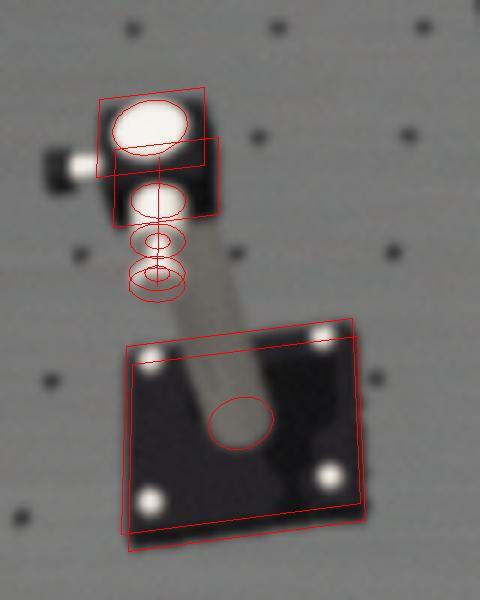

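View pics/ov_side0.png

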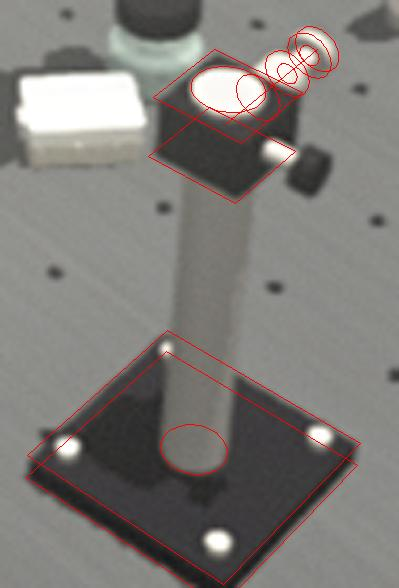

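```bash
python3 ov.py 539.2 -178.2 8.4 168 ov2; python3 - <<'E'
import cv2,numpy as np
a=cv2.imread('pics/scene0.png')[225:255,185:210];b=cv2.imread('pics/side0.png')[272:294,412:440]
def ann(i,s): return cv2.resize(i,None,fx=s,fy=s,interpolation=0)
a=ann(a,16);b=ann(b,14)
H=max(len(a),len(b));f=lambda i:cv2.copyMakeBorder(i,0,H-len(i),0,0,0)
cv2.imwrite('pics/zz.png',np.hstack([f(a),f(b)]))
E
```

```text
(no output)
```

View pics/ov2.png

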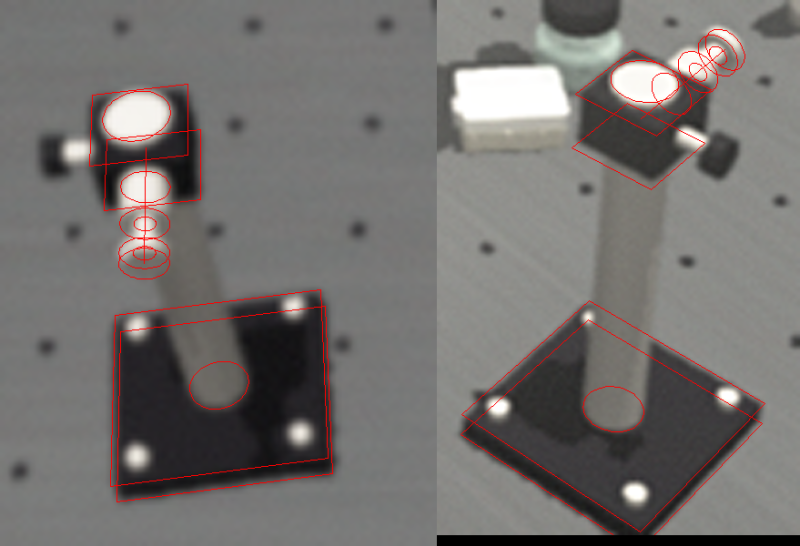

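View pics/zz.png

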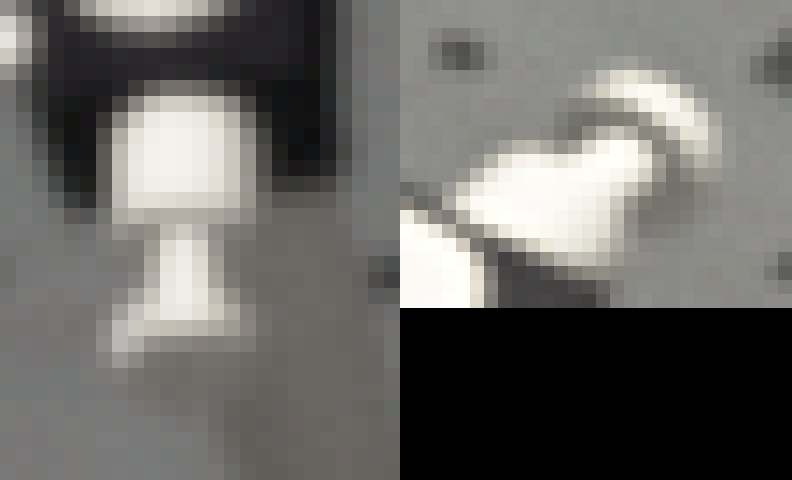

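>>> jog_arm(
  delta_pos=[
    [0,0,0],
    [-5,5,0],
    [-15,10,0],
    [-25,15,0],
    [-35,10,0],
    [-40,0,0],
    [-40,0,0],
    [-40,0,0],
    [-40,0,0],
    [-40,0,0],
    [-40,0,0],
    [-40,0,0],
    [-40,0,0],
    [-40,0,0],
    [-40,0,0],
    [-30,0,0],
    [-20,-5,0],
    [-9,-2,0],
    [0,0,0],
    [0,0,0],
  ],
  dr=[
    [0,0,4],
    [0,0,4],
    [0,0,0],
    [0,0,0],
    [0,0,0],
    [0,0,0],
    [0,0,0],
    [0,0,0],
    [0,0,0],
    [0,0,0],
    [0,0,0],
    [0,0,0],
    [0,0,0],
    [0,0,0],
    [0,0,0],
    [0,0,0],
    [0,0,0],
    [0,0,0],
    [0,0,0],
    [0,0,0],
  ],
)

```text
time_s: 6.45
position: [0.661, -0.2793, 0.2709]
ee_rot: [-0.0, 0.653, 0.758, 0.0]
ft_force: [0.4, 0.4, -3.7]
width: 0.0067
```

```bash
python3 - <<'E'
from h import *
s=snap('wrist','wr3');snap('side','si3');snap('scene','sc3');o=env.observe();print(o['time_s'],o['position'],o['ee_rot'],o['ft_force'],s['xyz'],o['width'])
E
```

```text
6.6 [ 0.66132711 -0.27861512  0.27144334] [-1.14479595e-04  6.52456863e-01  7.57825755e-01  3.92614470e-04] [-0.25486145 -0.48070108 -3.70087944] [ 0.64849889 -0.19990163  0.41321579] 0.00721832172807195
```

View pics/wr3.png

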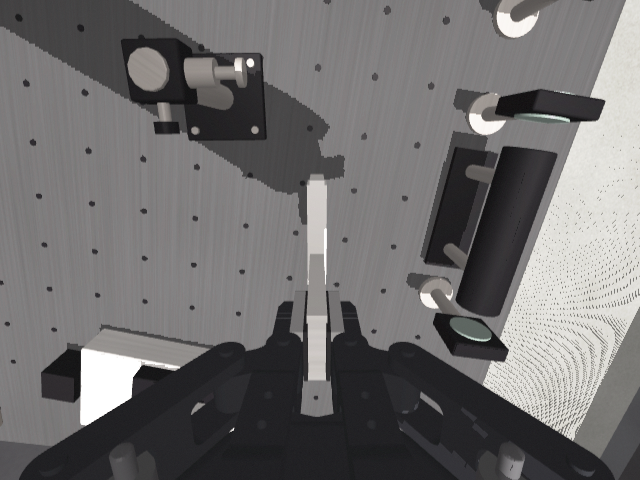

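View pics/si3.png

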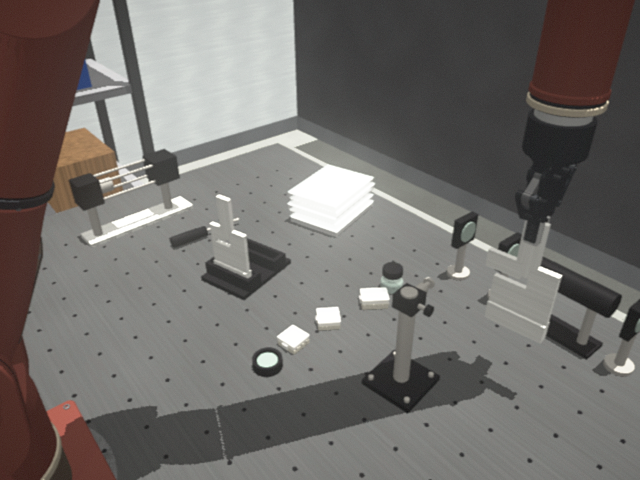

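View pics/sc3.png

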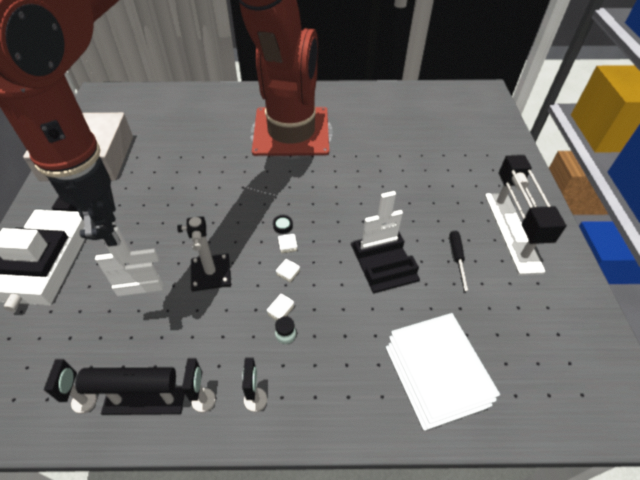

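```bash
python3 - <<'E'
import cv2
im=cv2.imread('pics/wr3.png')[30:145,115:275]; cv2.imwrite('pics/z_wr3.png',cv2.resize(im,None,fx=5,fy=5,interpolation=0))
E
```

```text
(no output)
```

View pics/z_wr3.png

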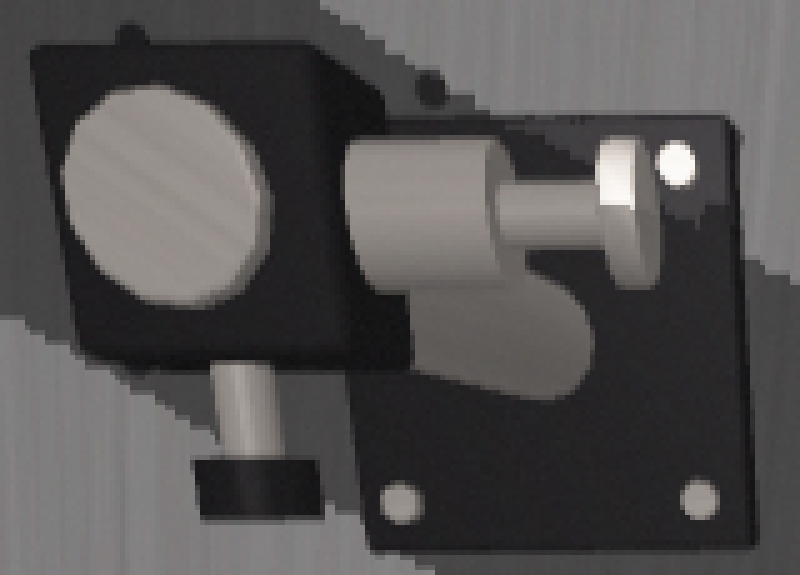

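```bash
sed -e "s/(('scene0'.*:/(('wr3',115,30,160,115,5),):/" -e '/^a,b=/,$d' ov.py > ovw.py; echo "cv2.imwrite(f'pics/{sys.argv[5]}.png',im)" >> ovw.py; python3 ovw.py 539.2 -178.2 8.4 169 ow1
```

```text
(no output)
```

View pics/ow1.png

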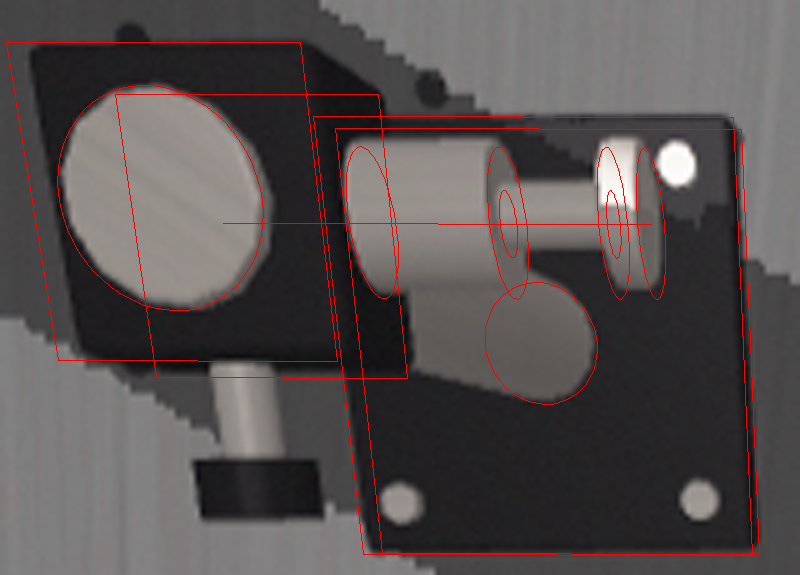

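```bash
python3 - <<'E'
from h import *
W=lambda u,v:('wr3',115+u/5-.5,30+v/5-.5)
hw=W(632,215)
obs=[hw,('scene0',195.8,246.1),('side0',429.5,282.1)]
print('all',*tri(obs));
for i in range(3): print(*[np.round(1000*a,1) for a in tri([obs[j] for j in range(3) if j!=i])])
print('post',*tri([W(163,194),('scene0',194.6,220.9),('side0',408.9,291.3)]))
def sp(x,y,yaw,X,z):
    r=R.from_euler('z',yaw,degrees=True); return (r.apply([X,0,z])+[x,y,0])/1000
for pz in(166,169,172):
    print(pz,[np.round(proj(f,sp(539.2,-178.2,8.4,54.5,pz))[0],1) for f in('wr3','scene0','side0')])
print([o[1:] for o in obs])
E
```

```text
all [ 0.59345833 -0.16995956  0.170211  ] 0.0008508032169725333
[ 593.4 -170.4  170.1] 0.5
[ 593.6 -169.9  170. ] 0.8
[ 593.6 -169.5  170.9] 0.2
post [ 0.53921401 -0.17795082  0.18506255] 0.000541651983262748
166 [array([241.9,  75.1]), array([196.1, 247.4]), array([428.7, 284.2])]
169 [array([241. ,  74.4]), array([195.8, 246.4]), array([428.9, 282.6])]
172 [array([240. ,  73.6]), array([195.5, 245.5]), array([429.1, 281.1])]
[(240.9, 72.5), (195.8, 246.1), (429.5, 282.1)]
```

```bash
cat > ovp.py <<'E'
from h import *
import sys
o=json.loads(sys.argv[1]); # tcp xyz mm, yaw deg of plate, tilt deg about plate x
x,y,z,yaw,tilt=o; tag=sys.argv[2]
r=R.from_euler('z',yaw,degrees=True)*R.from_euler('x',tilt,degrees=True)
prof=[(-45,0),(45,0),(45,30),(42,30),(42,76.5),(-6,76.5),(-6,94),(6,94),(6,87),(57,87),(57,115),(15,115),(15,183),(-15,183),(-15,115),(-45,115),(-45,0)]
for f,b,s in((('sc'+tag),eval(sys.argv[3]),5),(('si'+tag),eval(sys.argv[4]),4)):
    x0,y0,w,h=b
    im=cv2.resize(cv2.imread(f'pics/{f}.png')[y0:y0+h,x0:x0+w],None,fx=s,fy=s,interpolation=cv2.INTER_CUBIC)
    for t in(-4,4):
        P=np.array([[t,a,c-151.6] for a,c in prof])
        p=(proj(f,(r.apply(P)+[x,y,z])/1000)-[x0,y0]+.5)*s
        cv2.polylines(im,[np.round(p).astype(int)],False,(0,0,255),1)
    cv2.imwrite(f'pics/ovp_{f}.png',im)
E
python3 ovp.py "[661.3,-278.6,271.4,8.5,0]" 3 "(85,215,90,95)" "(470,180,110,170)"
```

```text
(no output)
```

View pics/ovp_sc3.png

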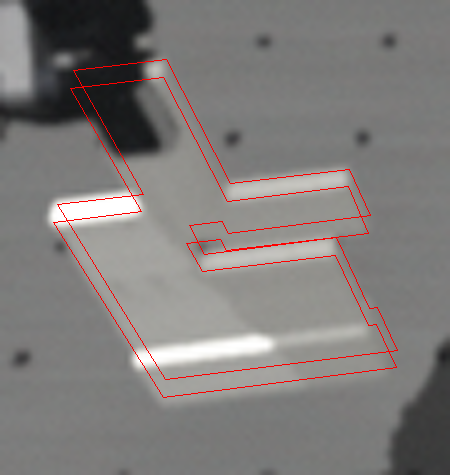

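View pics/ovp_si3.png

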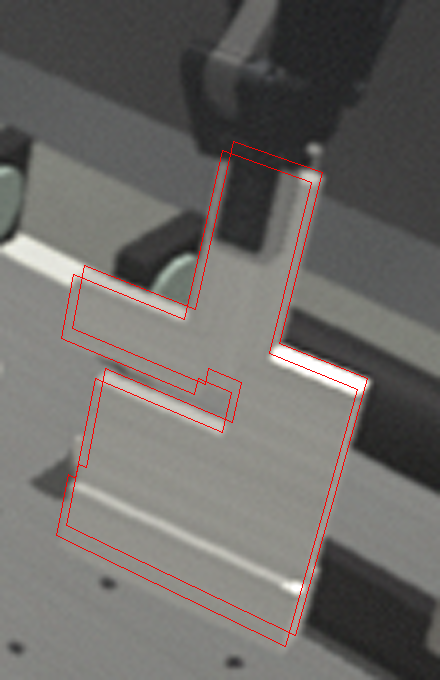

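>>> jog_arm(
  delta_pos=[
    [0,-10,5],
    [0,-20,5],
    [0,-20,5],
    [0,-11,5],
    [0,0,4],
    [0,0,0],
    [0,0,0],
    [0,0,0],
  ],
  dr=[
    [0,0,0.1],
    [0,0,0],
    [0,0,0],
    [0,0,0],
    [0,0,0],
    [0,0,0],
    [0,0,0],
    [0,0,0],
  ],
)

```text
time_s: 7.4
position: [0.6013, -0.2887, 0.2474]
ee_rot: [0.0, 0.654, 0.757, 0.0]
ft_force: [0.6, 0.3, -4.1]
width: 0.0072
```

```bash
python3 - <<'E'
from h import *
s=snap('wrist','wr4');o=env.observe();print(o['time_s'],o['position'],o['ee_rot'],o['ft_force'])
d=o['position'][:2]*1000-[539.2,-178];c,s_=np.cos(np.radians(8.4)),np.sin(np.radians(8.4));print(c*d[0]+s_*d[1],-s_*d[0]+c*d[1])
im=cv2.imread('pics/wr4.png')[20:220,200:400]; cv2.imwrite('pics/z_wr4.png',cv2.resize(im,None,fx=3,fy=3,interpolation=0))
E
```

```text
7.45 [ 0.60112664 -0.28886283  0.24739249] [9.54290139e-05 6.53788977e-01 7.56676917e-01 8.55015674e-05] [ 0.39652289  0.68058405 -4.2942179 ]
45.06712938673068 -118.71996390119465
```

View pics/z_wr4.png

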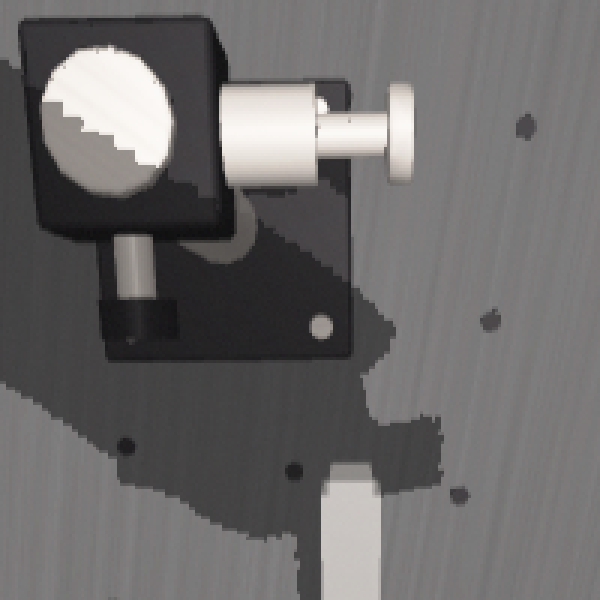

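>>> jog_arm(
  delta_pos=[
    [10,0,0],
    [20,0.5,0],
    [20,0,0],
    [12,0,0],
    [4.5,0,0],
    [0,0,0],
    [0,0,0],
    [0,0,0],
    [0,0,0],
  ],
  dr=[
    [0,0,0],
    [0,0,0],
    [0,0,0],
    [0,0,0],
    [0,0,0],
    [0,0,0],
    [0,0,0],
    [0,0,0],
    [0,0,0],
  ],
)

```text
time_s: 8.35
position: [0.5912, -0.2243, 0.2472]
ee_rot: [0.0, 0.655, 0.756, -0.0]
ft_force: [-0.9, 0.3, -4.5]
width: 0.007
```

```bash
python3 - <<'E'
from h import *
s=snap('wrist','wr5');snap('scene','sc5');o=env.observe();print(o['time_s'],o['position'],o['ee_rot'],o['ft_force'])
d=o['position'][:2]*1000-[539.2,-178];c,s_=np.cos(np.radians(8.4)),np.sin(np.radians(8.4));print(c*d[0]+s_*d[1],-s_*d[0]+c*d[1])
im=cv2.imread('pics/wr5.png')[80:320,200:440]; im2=cv2.imread('pics/sc5.png')[180:300,110:250]
im=cv2.resize(im,(480,480),interpolation=0);im2=cv2.resize(im2,(560,480))
cv2.imwrite('pics/z5.png',im);cv2.imwrite('pics/z5b.png',im2)
E
```

```text
8.45 [ 0.59125156 -0.22392755  0.24718776] [-4.94118516e-05  6.54364968e-01  7.56178864e-01 -1.12663869e-04] [-0.83657741  0.45193844 -4.32502698]
44.78393544506866 -53.038700461214475
```

View pics/z5.png

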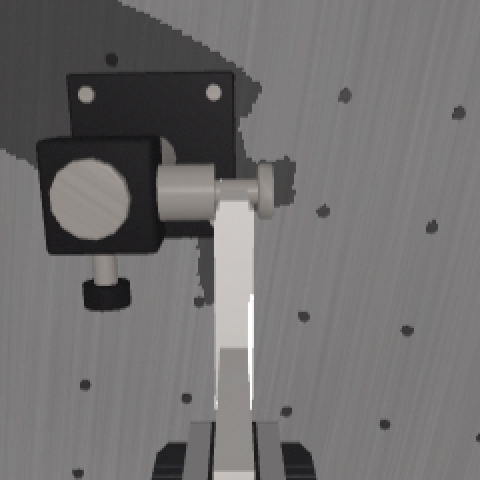

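View pics/z5b.png

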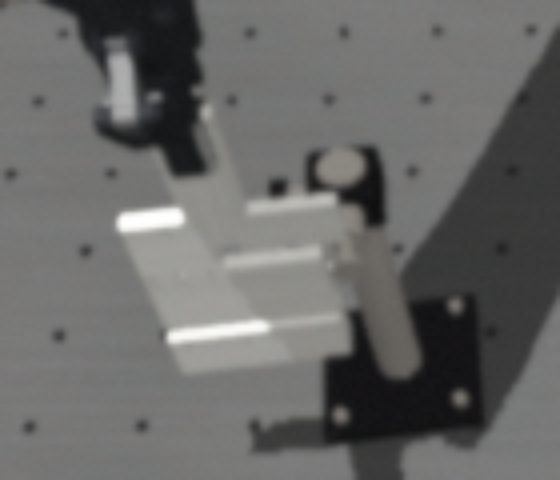

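>>> jog_arm(
  delta_pos=[
    [1,0.4,2],
    [1,0.4,2],
    [0,0,1],
    [0,0,0],
    [0,0,0.5],
    [0,0,0.5],
    [0,0,0],
    [0,0,0],
  ],
  dr=[
    [0,0,0],
    [0,0,0],
    [0,0,0],
    [0,0,0],
    [0,0,0],
    [0,0,0],
    [0,0,0],
    [0,0,0],
  ],
)

```text
time_s: 9.25
position: [0.5919, -0.2213, 0.2414]
ee_rot: [0.0, 0.654, 0.756, -0.0]
ft_force: [-0.2, 1.1, -3.6]
width: 0.0068
```

>>> jog_arm(
  delta_pos=[
    [0,0,0.5],
    [0,0,0],
    [0,0,0],
  ],
  dr=[
    [0,0,0],
    [0,0,0],
    [0,0,0],
  ],
)

```text
time_s: 9.55
position: [0.5918, -0.2213, 0.2408]
ee_rot: [-0.0, 0.654, 0.756, -0.0]
ft_force: [-0.0, 0.0, -3.1]
width: 0.007
```

>>> jog_arm(
  delta_pos=[
    [0,0,0.5],
    [0,0,0],
    [0,0,0],
  ],
  dr=[
    [0,0,0],
    [0,0,0],
    [0,0,0],
  ],
)

```text
time_s: 9.85
position: [0.5918, -0.2213, 0.2403]
ee_rot: [-0.0, 0.654, 0.756, -0.0]
ft_force: [-0.1, 0.1, -3.5]
width: 0.0072
```

>>> jog_arm(
  delta_pos=[
    [0,0,0.5],
    [0,0,0],
    [0,0,0],
  ],
  dr=[
    [0,0,0],
    [0,0,0],
    [0,0,0],
  ],
)

```text
time_s: 10.15
position: [0.5918, -0.2213, 0.2398]
ee_rot: [-0.0, 0.654, 0.756, -0.0]
ft_force: [0.4, 0.1, -3.4]
width: 0.0071
```

>>> jog_arm(
  delta_pos=[
    [0,0,0.5],
    [0,0,0],
    [0,0,0],
  ],
  dr=[
    [0,0,0],
    [0,0,0],
    [0,0,0],
  ],
)

```text
time_s: 10.45
position: [0.5918, -0.2213, 0.2393]
ee_rot: [-0.0, 0.654, 0.756, 0.0]
ft_force: [0.4, -0.2, -4.6]
width: 0.0071
```

>>> jog_arm(
  delta_pos=[
    [0,0,0.5],
    [0,0,0],
    [0,0,0],
  ],
  dr=[
    [0,0,0],
    [0,0,0],
    [0,0,0],
  ],
)

```text
time_s: 10.75
position: [0.5919, -0.2213, 0.2388]
ee_rot: [-0.0, 0.654, 0.756, -0.0]
ft_force: [0.3, 0.1, -4.2]
width: 0.0072
```

>>> jog_arm(
  delta_pos=[
    [0,0,0.5],
    [0,0,0],
    [0,0,0],
  ],
  dr=[
    [0,0,0],
    [0,0,0],
    [0,0,0],
  ],
)

```text
time_s: 11.05
position: [0.5918, -0.2213, 0.2383]
ee_rot: [-0.0, 0.654, 0.756, -0.0]
ft_force: [0.4, -0.1, -3.6]
width: 0.0073
```

>>> jog_arm(
  delta_pos=[
    [0,0,0.5],
    [0,0,0],
    [0,0,0],
  ],
  dr=[
    [0,0,0],
    [0,0,0],
    [0,0,0],
  ],
)

```text
time_s: 11.35
position: [0.5919, -0.2213, 0.2378]
ee_rot: [0.0, 0.654, 0.756, 0.0]
ft_force: [-0.6, 0.4, -3.7]
width: 0.0074
```

>>> jog_arm(
  delta_pos=[
    [0,0,0.5],
    [0,0,0],
    [0,0,0],
  ],
  dr=[
    [0,0,0],
    [0,0,0],
    [0,0,0],
  ],
)

```text
time_s: 11.65
position: [0.5919, -0.2214, 0.2376]
ee_rot: [0.0, 0.654, 0.756, 0.0]
ft_force: [-0.3, -0.3, -0.5]
width: 0.0069
```

```bash
python3 - <<'E'
from h import *
o=env.observe();print(o['time_s'],o['position'],o['ft_force'],o['torque'])
E
```

```text
11.65 [ 0.59191104 -0.2214248   0.23761046] [-0.25619405 -0.32703861 -0.49399545] [0.05462893 0.14699562 0.01529016]
```

>>> jog_arm(
  delta_pos=[
    [0,0,-1],
    [0,0,-0.5],
    [0,0,0],
    [1,0,0],
    [1,0,0],
    [1,0,0],
    [1,0,0],
    [1,0,0],
    [1,0,0],
    [1,0,0],
    [1,0,0],
    [0,0,0],
    [0,0,0],
  ],
  dr=[
    [0,0,0],
    [0,0,0],
    [0,0,0],
    [0,0,0],
    [0,0,0],
    [0,0,0],
    [0,0,0],
    [0,0,0],
    [0,0,0],
    [0,0,0],
    [0,0,0],
    [0,0,0],
    [0,0,0],
  ],
)

```text
time_s: 12.95
position: [0.5907, -0.2134, 0.2388]
ee_rot: [0.0, 0.654, 0.756, -0.0]
ft_force: [-0.2, 0.1, -3.9]
width: 0.0072
```

>>> jog_arm(
  delta_pos=[
    [1,0,0],
    [1,0,0],
    [1,0,0],
    [1,0,0],
    [1,0,0],
    [0,0,0],
    [0,0,0],
  ],
  dr=[
    [0,0,0],
    [0,0,0],
    [0,0,0],
    [0,0,0],
    [0,0,0],
    [0,0,0],
    [0,0,0],
  ],
)

```text
time_s: 13.65
position: [0.59, -0.2084, 0.2388]
ee_rot: [-0.0, 0.654, 0.756, -0.0]
ft_force: [-0.7, 0.6, -4.2]
width: 0.0074
```

```bash
python3 - <<'E'
from h import *
s=snap('wrist','wr6');snap('side','si6');o=env.observe();print(o['time_s'],o['position'],o['ee_rot'],o['ft_force'])
im=cv2.imread('pics/wr6.png')[80:320,200:440];cv2.imwrite('pics/z6.png',cv2.resize(im,(720,720),interpolation=0)[:600])
im=cv2.imread('pics/si6.png')[200:400,350:550];cv2.imwrite('pics/z6b.png',cv2.resize(im,(600,600)))
E
```

```text
13.75 [ 0.58996325 -0.20851106  0.23884344] [ 2.01678788e-05  6.54113940e-01  7.56396029e-01 -1.53499909e-05] [-0.10221588 -0.04600785 -3.60923291]
```

View pics/z6.png

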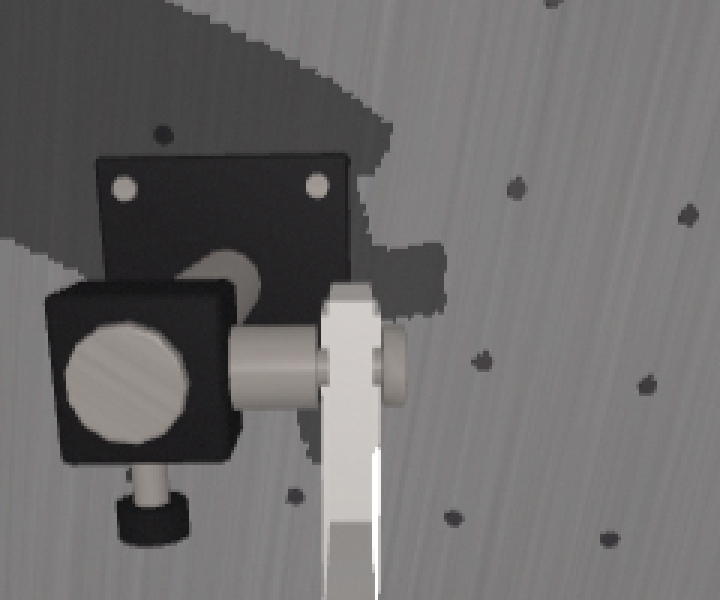

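View pics/z6b.png

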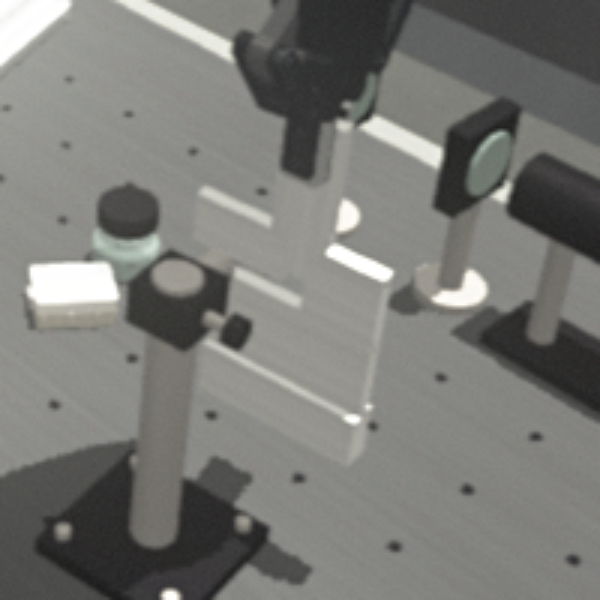

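>>> jog_arm(
  delta_pos=[
    [2,0,0],
    [2,0,0],
    [2,0,0],
    [2,0,0],
    [2,0,0],
    [2,0,0],
    [2,0,0],
    [2,0,0],
    [2,0,0],
    [0,0,0],
  ],
  dr=[
    [0,0,0],
    [0,0,0],
    [0,0,0],
    [0,0,0],
    [0,0,0],
    [0,0,0],
    [0,0,0],
    [0,0,0],
    [0,0,0],
    [0,0,0],
  ],
)

```text
time_s: 14.75
position: [0.5874, -0.1902, 0.2388]
ee_rot: [-0.0, 0.654, 0.757, 0.0]
ft_force: [-0.6, 0.1, -4.0]
width: 0.0074
```

>>> jog_arm(
  delta_pos=[
    [2,0,0],
    [2,0,0],
    [2,0,0],
    [2,0,0],
    [2,0,0],
    [2,0,0],
    [2,0,0],
    [2,0,0],
    [0,0,0],
    [0,0,0],
  ],
  dr=[
    [0,0,0],
    [0,0,0],
    [0,0,0],
    [0,0,0],
    [0,0,0],
    [0,0,0],
    [0,0,0],
    [0,0,0],
    [0,0,0],
    [0,0,0],
  ],
)

```text
time_s: 15.75
position: [0.5851, -0.1748, 0.2388]
ee_rot: [0.0, 0.654, 0.756, -0.0]
ft_force: [0.5, 0.2, -3.7]
width: 0.0074
```

>>> jog_arm(
  delta_pos=[
    [1,0,0],
    [1,0,0],
    [1,0,0],
    [0,0,0],
    [0,0,0],
  ],
  dr=[
    [0,0,0],
    [0,0,0],
    [0,0,0],
    [0,0,0],
    [0,0,0],
  ],
)

```text
time_s: 16.25
position: [0.5846, -0.1718, 0.2388]
ee_rot: [-0.0, 0.654, 0.756, -0.0]
ft_force: [-0.1, -0.6, -3.5]
width: 0.0071
```

>>> jog_arm(
  delta_pos=[
    [0.5,0,0],
    [0.5,0,0],
    [0,0,0],
    [0,0,0],
  ],
  dr=[
    [0,0,0],
    [0,0,0],
    [0,0,0],
    [0,0,0],
  ],
)

```text
time_s: 16.65
position: [0.5845, -0.1708, 0.2388]
ee_rot: [0.0, 0.654, 0.756, -0.0]
ft_force: [-0.2, -0.5, -3.9]
width: 0.0066
```

>>> jog_arm(
  delta_pos=[
    [0.5,0,0],
    [0,0,0],
    [0,0,0],
  ],
  dr=[
    [0,0,0],
    [0,0,0],
    [0,0,0],
  ],
)

```text
time_s: 16.95
position: [0.5844, -0.1703, 0.2388]
ee_rot: [-0.0, 0.654, 0.756, 0.0]
ft_force: [-0.0, -0.3, -4.3]
width: 0.0072
```

>>> jog_arm(
  delta_pos=[
    [0.5,0,0],
    [0,0,0],
    [0,0,0],
  ],
  dr=[
    [0,0,0],
    [0,0,0],
    [0,0,0],
  ],
)

```text
time_s: 17.25
position: [0.5844, -0.1698, 0.2388]
ee_rot: [0.0, 0.654, 0.756, 0.0]
ft_force: [-0.3, 0.7, -4.3]
width: 0.0071
```

>>> jog_arm(
  delta_pos=[
    [0.5,0,0],
    [0,0,0],
    [0,0,0],
  ],
  dr=[
    [0,0,0],
    [0,0,0],
    [0,0,0],
  ],
)

```text
time_s: 17.55
position: [0.5843, -0.1693, 0.2388]
ee_rot: [-0.0, 0.654, 0.756, 0.0]
ft_force: [-0.1, 0.6, -3.2]
width: 0.0069
```

>>> jog_arm(
  delta_pos=[
    [0.5,0,0],
    [0,0,0],
    [0,0,0],
  ],
  dr=[
    [0,0,0],
    [0,0,0],
    [0,0,0],
  ],
)

```text
time_s: 17.85
position: [0.5842, -0.1688, 0.2388]
ee_rot: [-0.0, 0.654, 0.756, -0.0]
ft_force: [-0.0, 0.2, -4.4]
width: 0.0075
```

>>> jog_arm(
  delta_pos=[
    [0.5,0,0],
    [0,0,0],
    [0,0,0],
  ],
  dr=[
    [0,0,0],
    [0,0,0],
    [0,0,0],
  ],
)

```text
time_s: 18.15
position: [0.5841, -0.1684, 0.2388]
ee_rot: [-0.0, 0.654, 0.756, -0.0]
ft_force: [0.2, -0.2, -3.1]
width: 0.0071
```

>>> jog_arm(
  delta_pos=[
    [0.5,0,0],
    [0,0,0],
    [0,0,0],
  ],
  dr=[
    [0,0,0],
    [0,0,0],
    [0,0,0],
  ],
)

```text
time_s: 18.45
position: [0.5841, -0.1681, 0.2388]
ee_rot: [0.0, 0.654, 0.756, -0.0]
ft_force: [0.7, -1.2, -3.8]
width: 0.007
```

```bash
python3 - <<'E'
from h import *
s=snap('wrist','wr7');o=env.observe();print(o['time_s'],o['position'],o['ft_force'])
im=cv2.imread('pics/wr7.png')[80:320,200:440];cv2.imwrite('pics/z7.png',cv2.resize(im,(600,600),interpolation=0))
E
```

```text
18.5 [ 0.58405322 -0.16805427  0.23881715] [-0.0574396  -0.58836829 -3.64272656]
```

View pics/z7.png

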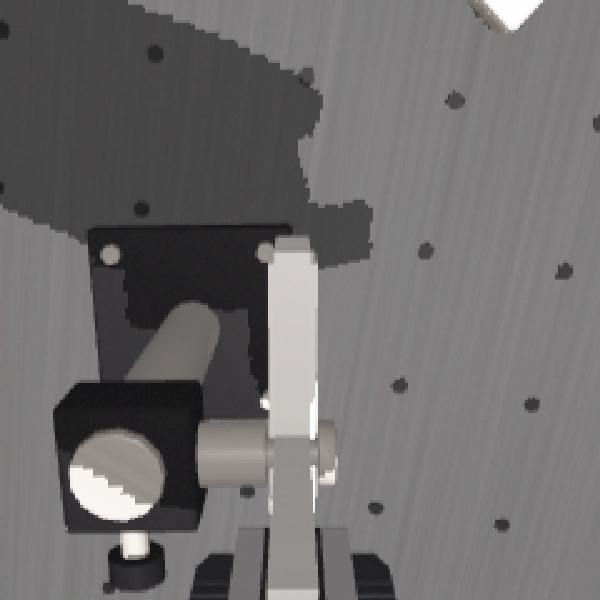

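>>> jog_arm(
  delta_pos=[
    [0.5,0,0],
    [0,0,0],
    [0,0,0],
  ],
  dr=[
    [0,0,0],
    [0,0,0],
    [0,0,0],
  ],
)

```text
time_s: 18.8
position: [0.584, -0.1677, 0.2388]
ee_rot: [0.0, 0.654, 0.756, -0.0]
ft_force: [-0.1, -3.0, -4.4]
width: 0.0069
```

>>> jog_arm(
  delta_pos=[
    [-0.8,0,0],
    [-0.8,0,0],
    [0,0,0],
    [0,0,0.5],
    [0,0,0.5],
    [0,0,0.5],
    [0,0,0.5],
    [0,0,0],
    [0,0,0],
  ],
  dr=[
    [0,0,0],
    [0,0,0],
    [0,0,0],
    [0,0,0],
    [0,0,0],
    [0,0,0],
    [0,0,0],
    [0,0,0],
    [0,0,0],
  ],
)

```text
time_s: 19.7
position: [0.5842, -0.1689, 0.2368]
ee_rot: [-0.0, 0.654, 0.756, -0.0]
ft_force: [-0.8, -0.6, -4.8]
width: 0.0071
```

>>> jog_arm(
  delta_pos=[
    [0,0,0.5],
    [0,0,0.5],
    [0,0,0.5],
    [0,0,0.5],
    [0,0,0.5],
    [0,0,0.5],
    [0,0,0.5],
    [0,0,0],
    [0,0,0],
  ],
  dr=[
    [0,0,0],
    [0,0,0],
    [0,0,0],
    [0,0,0],
    [0,0,0],
    [0,0,0],
    [0,0,0],
    [0,0,0],
    [0,0,0],
  ],
)

```text
time_s: 20.6
position: [0.5842, -0.169, 0.2333]
ee_rot: [-0.0, 0.654, 0.756, -0.0]
ft_force: [0.1, -0.8, -3.8]
width: 0.0073
```

>>> jog_arm(
  delta_pos=[
    [0,0,0.5],
    [0,0,0.5],
    [0,0,0.5],
    [0,0,0.5],
    [0,0,0],
    [0,0,0],
  ],
  dr=[
    [0,0,0],
    [0,0,0],
    [0,0,0],
    [0,0,0],
    [0,0,0],
    [0,0,0],
  ],
)

```text
time_s: 21.2
position: [0.5842, -0.169, 0.2313]
ee_rot: [-0.0, 0.654, 0.756, -0.0]
ft_force: [0.4, -0.5, -4.0]
width: 0.007
```

>>> jog_arm(
  delta_pos=[
    [0,0,0.4],
    [0,0,0],
    [0,0,0],
  ],
  dr=[
    [0,0,0],
    [0,0,0],
    [0,0,0],
  ],
)

```text
time_s: 21.5
position: [0.5842, -0.169, 0.2309]
ee_rot: [-0.0, 0.654, 0.756, -0.0]
ft_force: [-0.0, -0.2, -4.4]
width: 0.007
```

>>> jog_arm(
  delta_pos=[
    [0,0,0.4],
    [0,0,0],
    [0,0,0],
  ],
  dr=[
    [0,0,0],
    [0,0,0],
    [0,0,0],
  ],
)

```text
time_s: 21.8
position: [0.5843, -0.169, 0.2307]
ee_rot: [0.0, 0.654, 0.756, 0.0]
ft_force: [-1.0, -1.0, -1.1]
width: 0.0071
```

```bash
python3 - <<'E'
from h import *
snap('side','si8');snap('scene','sc8');o=env.observe();print(o['time_s'],o['position'],o['ft_force'])
E
python3 ovp.py "[584.2,-169.0,230.7,8.3,0]" 8 "(140,190,90,95)" "(390,180,110,170)"
```

```text
21.9 [ 0.58426459 -0.1689723   0.23071265] [-0.64336482 -0.36410287  0.04024334]
```

View pics/ovp_sc8.png

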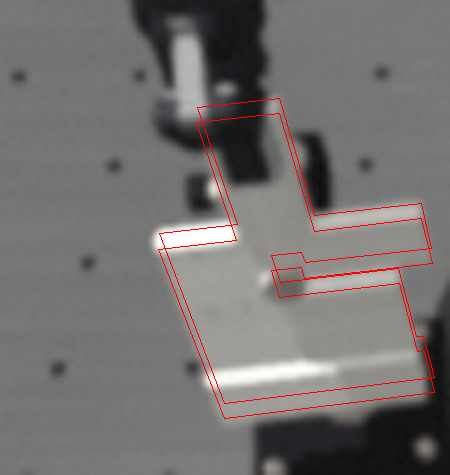

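View pics/ovp_si8.png

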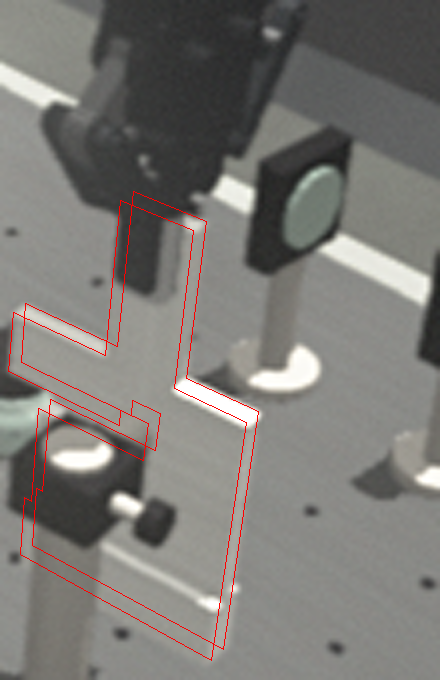

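>>> jog_arm(
  delta_pos=[
    [0,0,0],
    [0,0,0],
    [0,0,0],
    [0,0,0],
    [0,0,0],
    [0,0,0],
    [0,0,0],
    [0,0,0],
  ],
  dr=[
    [0,0,0],
    [0,0,0],
    [0,0,0],
    [0,0,0],
    [0,0,0],
    [0,0,0],
    [0,0,0],
    [0,0,0],
  ],
  gripper=0.6,
  grip_force=20,
)

```text
time_s: 22.7
position: [0.5842, -0.1689, 0.2305]
ee_rot: [-0.0, 0.654, 0.756, -0.0]
ft_force: [-0.3, -0.5, -0.4]
width: 0.051
```

```bash
python3 - <<'E'
from h import *
s=snap('wrist','wr9');snap('side','si9');o=env.observe();print(o['time_s'],o['position'],o['ft_force'],o['width'])
im=cv2.imread('pics/si9.png')[150:400,330:580];cv2.imwrite('pics/z9b.png',cv2.resize(im,(600,600)))
E
```

```text
22.8 [ 0.58421266 -0.16897018  0.23049183] [-0.66503181 -0.0246223   0.07763294] 0.05116223149300742
```

View pics/wr9.png

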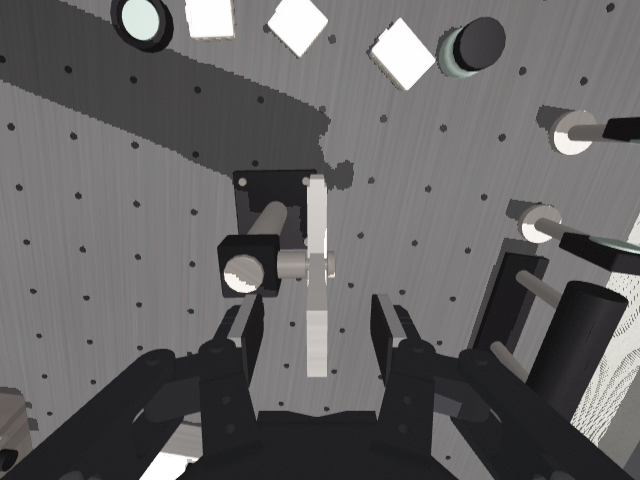

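View pics/z9b.png

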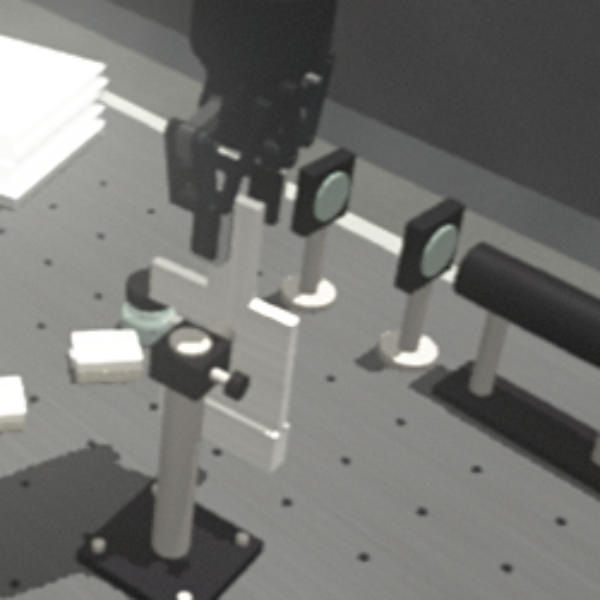

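Plate hangs free between the open fingers. Retreat straight up.

>>> jog_arm(
  delta_pos=[
    [0,0,-5],
    [0,0,-10],
    [0,0,-15],
    [0,0,-20],
    [0,0,-25],
    [0,0,-25],
    [0,0,-25],
    [0,0,-15],
    [0,0,-10],
    [0,0,0],
    [0,0,0],
    [0,0,0],
    [0,0,0],
    [0,0,0],
    [0,0,0],
    [0,0,0],
    [0,0,0],
    [0,0,0],
  ],
  dr=[
    [0,0,0],
    [0,0,0],
    [0,0,0],
    [0,0,0],
    [0,0,0],
    [0,0,0],
    [0,0,0],
    [0,0,0],
    [0,0,0],
    [0,0,0],
    [0,0,0],
    [0,0,0],
    [0,0,0],
    [0,0,0],
    [0,0,0],
    [0,0,0],
    [0,0,0],
    [0,0,0],
  ],
)

```text
time_s: 24.6
position: [0.5842, -0.1689, 0.3805]
ee_rot: [0.0, 0.654, 0.756, -0.0]
ft_force: [0.2, -1.1, -0.1]
width: 0.0513
```

```bash
python3 - <<'E'
from h import *
snap('scene','sc10');snap('side','si10');o=env.observe();print(o['time_s'],o['position'],o['ft_force'])
E
python3 ovp.py "[584.2,-169.0,230.7,8.3,0]" 10 "(140,190,90,95)" "(390,180,110,170)"
```

```text
24.7 [ 0.58423284 -0.16891376  0.38052804] [-0.96063622 -0.43881129 -0.03222132]
```

View pics/ovp_sc10.png

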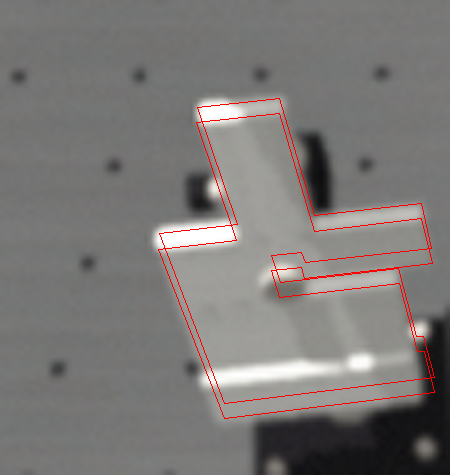

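View pics/ovp_si10.png

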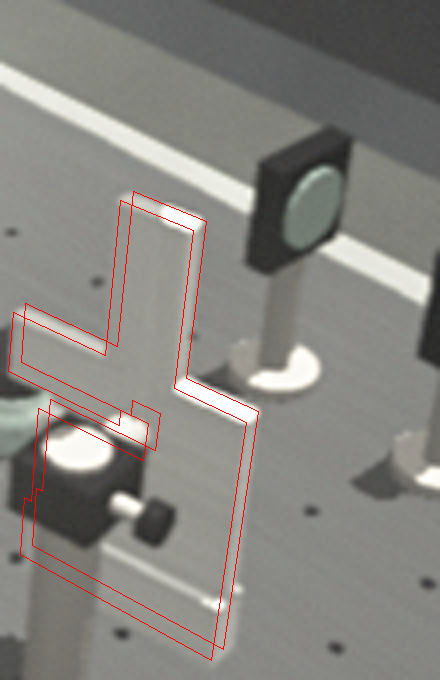

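View pics/sc10.png

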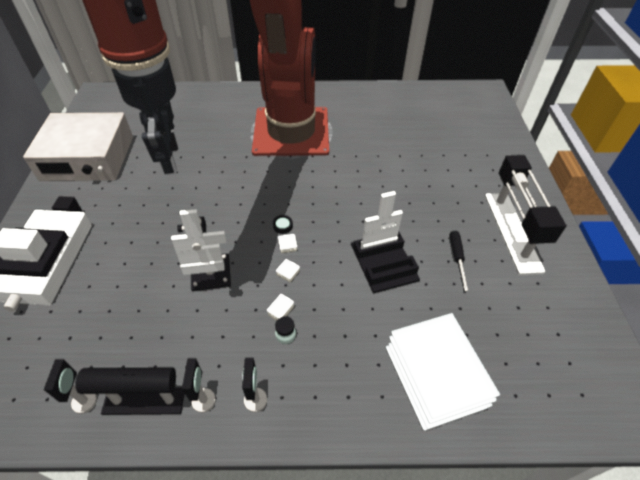

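The plate hangs level and still, the other plate and the bystanders look undisturbed, and the arm is clear.

```bash
python3 - <<'E'
from plant import env
print(env.close_job())
E
```

```text
the job is handed in; nothing more can be done
None
```

The open-slot plate is hanging in its notch on the stand's pin, and I handed the job in at about 25 s of the 54 s allowed.

- **Finding the pin:** I lifted the plate out of the rack and rested its lip on the pin at about 3 N. That put the pin's axis at about 169.1 mm. The cameras gave about 170.3 mm, so the two differ by about 1 mm, and I used the felt height.
- **Hanging it:** I slid the slot along the pin, behind the head, until the pin stopped at its end at about 3 N. That stop came about 1.2 mm further than the images predicted. I then eased back about 1.2 mm and lowered the plate. The pin took its weight about 7 mm below the lip contact, which is the notch depth, and only then did I let go.
- **Forces:** The contacts I read on the stand were about 3 to 4 N.
- **Last checks:** After the arm withdrew, pictures from both fixed cameras matched the expected hanging pose, level and at the same place as before release. By eye, the other plate and the loose things had not moved. The wrist force had returned to about 1 N or less, and the gripper was about 150 mm above its release position.

No check failed.

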